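# Feel a freshly filed tray rim for burrs

## Task

The rolled rim of the copper tray has just been filed bright between the green and the red ink marks and must be felt for burrs. With the fingers closed, set their tips lightly on top of the rim at the green mark, run them along the bright stretch to the red mark in one stroke without lifting off, pressing hard or shifting the tray, then lift clear. Do not pick up or shove the tray, the steel block standing in it or anything else on the bench.

Things in the scene. Friction and masses are not known exactly. Their poses are not given: they have to be found in the camera images.
- tray: loose hammered copper tray, 228 mm across, 24 mm high, about 0.7 kg. Origin: centre of underside; z up. Rim: hard level round bead 10 mm thick, centre line on a 110 mm radius, crown 24 mm above the origin. Bright filed stretch: 150 degrees centred on +x, from the green mark at -75 counterclockwise from above to the red at +75; the rest is dull brown
- block: round elm block fixed to the bench, 264 mm across and 50 mm high, with a 13 mm thick pad of hard black rubber on top, on which the tray lies. Origin: centre of its underside
- mark_green: green ink mark where the filed stretch starts: the bead is green for 19 mm along the rim, with a green stroke running on down the inside of the wall. Origin: middle of the mark, on the crown (top) of the bead; z up, axes parallel to the tray's. Part of the tray
- rim_1: 19 mm of the bright filed bead a quarter of the way (37.5 degrees) from the green to the red mark, not marked in any way. Origin: its middle, on the crown of the bead; axes parallel to the tray's. Part of the tray
- rim_2: the same, half way (75 degrees) from the green to the red mark
- rim_3: the same, three quarters of the way (112.5 degrees) from the green to the red mark
- mark_red: red ink mark where the filed stretch ends: the bead is red for 19 mm along the rim, with a red stroke running on down the inside of the wall. Origin: middle of the mark, on the crown of the bead; axes parallel to the tray's. Part of the tray
- bench_block: bystander: round polished steel bench block, 60 mm across and 26 mm high, standing in the tray near its middle as a weight. Origin: centre of its underside
- hammer: bystander: ball-pein hammer lying on the bench, 275 mm long, head 89 mm long and 30 mm thick. Origin: under the middle of the head; the handle runs to -x
- file: bystander: flat file lying on the bench, 310 mm long and 25 mm thick with its wooden handle. Origin: under the blade's handle end; the blade runs 190 mm to +x, the handle 122 mm to -x
- cup: bystander: small copper cup standing on the bench, 68 mm across and 62 mm high. Origin: centre of its underside
- mallet: bystander: wooden mallet lying on the bench, head 60 mm thick and 100 mm long, handle to -x, 237 mm. Origin: under the middle of the head
- marker: bystander: white ink marker with a red cap lying on the bench, 125 mm long, 24 mm high. Origin: under its middle
- punches: bystander: steel tin with punches standing in it, 66 mm across and 122 mm high. Origin: centre of its underside

How it is judged:
By the outcome, as a careful person would: the job done as asked, in the order asked, and still so for the second after the job is handed in, with the robot touching nothing.
It also fails if it takes over 54 s, if anything falls off the work surface, if the arm or the gripper's body presses on something with over 40 N, if the wrist force passes 120 N, or if a joint passes its speed limit or range.

## Robot

A 6-joint arm with a two-finger parallel gripper is mounted at the origin on the work surface. World frame = base frame: x ahead of the robot, y to its left, z up, the work surface at z = 0. Lengths are in mm, angles in rad, forces in N, time in s.
With the tool pointing down it reaches from about 350 to 875 mm from the base axis. Payload 4.2 kg.
Tool frame: the origin (TCP) lies at the very end of the fingers, on their centre line; the grasp point (between the pads) lies 19 mm behind it; z points along the fingers, y is the line along which they close (so a half turn about z gives the same grasp; the last joint's range is limited). The gripper opens to 85 mm and grips with 20 to 120 N. Pads are 22 mm wide; open, the fingers measure 114 mm over their backs; the gripper's body (76 mm by 85 mm) begins 54 mm behind the grasp point. The pads swing forward as they close: fully open they stand 13 mm farther back than shut.
Start: joints at [1.566, 0.385, 0.008, 0, -1.194, -0.259], TCP at [162.937, 603.366, 231.312] pointing down, gripper open.
Joint ranges: [-3.14, 3.14], [-1.21, 2.06], [-1.07, 1.41], [-3.16, 2.05], [-2.99, -0.16], [-3.1, 3.1]. Speed limits (rad/s): [2.79, 2.79, 3.14, 3.14, 3.14, 3.14].

## Interface

Orientations are given as a unit quaternion [x, y, z, w].
In Python, from bench import arm, optics gives the robot as it stands. The module is installed in compiled form; this text tells all that it offers.
- The arm moves only by the tool step_arm, never from a script. Its argument "motion" is a list of rows, each an object with "dr": the turn, a rotation vector about the tool's x, y, z in units of 8 degrees (1.0 is 8 degrees), a list of three; "slide": the shift along the tool's x, y, z in mm, a list of three; "jaw": the finger opening in mm, from 0 to 85.4. A call has exactly 8 rows; each row is the pose to reach, as a shift and turn from the pose commanded when the call began, along the tool's axes at that moment; what a row does not reach only later rows make up. A row lasts 1/8 s, in which the tool goes at most 62.5 mm and 10.7 degrees, less where a joint would pass 70% of its speed; a pose out of reach is approached as far as the arm can. A call with a gripper value outside its range is refused whole. The fingers move at their own pace and stop on an object; the grip force is fixed at half the most. Time passes only in rows, so rows that repeat a pose let the fingers close, or fill a call up. It gives the time, the measured TCP pose, the force, the opening and the grip force at its end, in the units of the state.
- arm.read_state(): the state, without advancing time (a new reading comes with each control period).
- optics.get_image(name): name is "scene" or "top"; returns the picture (480x640x3 uint8, blue, green, red); there is no depth.
- optics.camera_info(name): a dict with "camera_matrix" (3x3 intrinsics, pixels), "k1" (the pictures are not rectified: a ray, as slopes to the right and down, at radius r is drawn at 1 + k1 r^2 times it, then the intrinsics apply), "view" (4x4, takes a point from world to camera coordinates). Camera axes: x right, y up, looking along -z (the intrinsics and any distortion apply to the point x, -y, -z); pixel columns grow to the right and rows downward; lengths in mm; the calibration is good to about 2 mm. A picture is of the moment at which its call begins. camera_info takes no time and is no camera call.
- arm.job_done(): hands the job in; it is judged then, once.
The state is a dict: "clock": time; "joints": joint angles; "joint_vel": joint speeds; "joint_efforts": joint torques, N m; "position": TCP position; "ee_rot": TCP orientation; "contact_force": force on the tool from outside, world axes, zero at the start; "wrist_torque": the same for the moment, N m; "gripper_width": finger opening in mm; "grasp_force": force on a finger pad.
Only numpy, scipy, OpenCV 4.12 (cv2) and the standard library are available. Lean on these libraries where they do the work, as an engineer would, in place of code of your own. Each camera call takes 0.05 s, during which the arm holds its last target. There are 200 camera calls.

## Working session

There is one attempt and no reset: what is moved stays moved. The work goes in short steps, Python scripts to look and compute and a tool call to move; the robot and the scene stay as the last step left them, time stands still between calls to the robot, and variables do not carry over. Pictures are saved under pics/ and viewed, at most 10 in all, crops included, and the job is handed in when it is done.

Besides the shell and the picture viewer there is one more tool, called after ">>>" as name(argument=value, ...), one argument or row to a line, values as JSON. step_arm: Moves the arm, as the interface text tells. Its arguments: {"type":"object","properties":{"motion":{"type":"array","items":{"type":"object","properties":{"dr":{"type":"array","items":{"type":"number"}},"slide":{"type":"array","items":{"type":"number"}},"jaw":{"type":"number"}}}}},"required":["motion"]}

```bash
mkdir -p pics; python3 - <<'E'
from bench import arm, optics
import cv2
s=arm.read_state(); print(s)
for n in("scene","top"):
    cv2.imwrite(f"pics/{n}0.png",optics.get_image(n)); print(n,optics.camera_info(n))
E
```

```text
{'clock': 0.0, 'joints': array([ 1.56564391e+00,  3.85549645e-01,  6.62160202e-03, -5.16593143e-04,
       -1.19401124e+00, -2.58599037e-01]), 'joint_vel': array([ 3.56488674e-04,  1.96127163e-03, -2.36485089e-04, -8.32727445e-05,
       -1.07924621e-03, -2.03414854e-03]), 'joint_efforts': array([-4.81092920e-04, -3.92287624e+01,  1.88404083e+01,  4.18632209e+00,
       -4.59770745e-03,  4.38900244e-06]), 'position': array([162.76510413, 602.82021005, 230.22150201]), 'ee_rot': array([ 9.91303859e-01, -1.31588198e-01, -1.02732437e-04,  1.09322844e-03]), 'contact_force': array([-0.49260513, -0.10251404,  0.18378616]), 'wrist_torque': array([ 0.01843661, -0.06225046, -0.00243425]), 'grasp_force': 0.0, 'gripper_width': 85.12883860474986}
scene {'camera_matrix': array([[584.48678621,   0.        , 325.82813026],
       [  0.        , 584.48678621, 240.16959007],
       [  0.        ,   0.        ,   1.        ]]), 'k1': -0.17598117754852416, 'view': array([[ 3.05249811e-02,  9.99378730e-01,  1.76176100e-02,
        -6.06302572e+01],
       [-7.77467222e-01,  1.26621565e-02,  6.28795984e-01,
         4.25433711e+02],
       [ 6.28182255e-01, -3.28910998e-02,  7.77370716e-01,
        -1.81602194e+03],
       [ 0.00000000e+00,  0.00000000e+00,  0.00000000e+00,
         1.00000000e+00]])}
top {'camera_matrix': array([[599.42329841,   0.        , 320.0216632 ],
       [  0.        , 599.42329841, 238.14076282],
       [  0.        ,   0.        ,   1.        ]]), 'k1': -0.10776520924389323, 'view': array([[-9.95888648e-03, -9.99758015e-01,  1.96145866e-02,
         5.95527782e+01],
       [ 9.82549553e-01, -6.14024084e-03,  1.85899633e-01,
        -6.09969400e+02],
       [-1.85734210e-01,  2.11236567e-02,  9.82372941e-01,
        -1.10175163e+03],
       [ 0.00000000e+00,  0.00000000e+00,  0.00000000e+00,
         1.00000000e+00]])}
```

View pics/scene0.png

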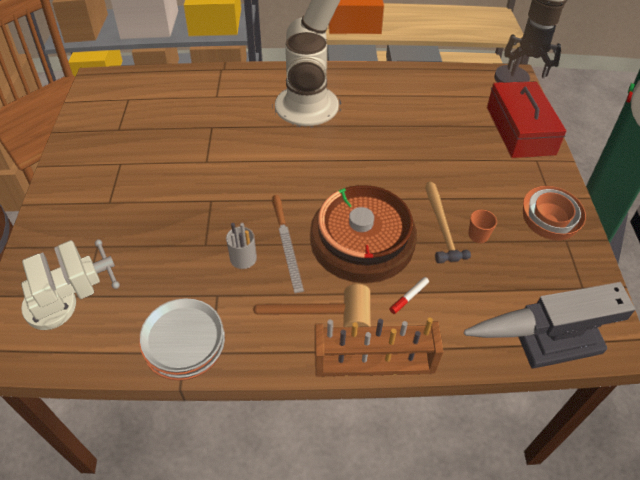

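View pics/top0.png

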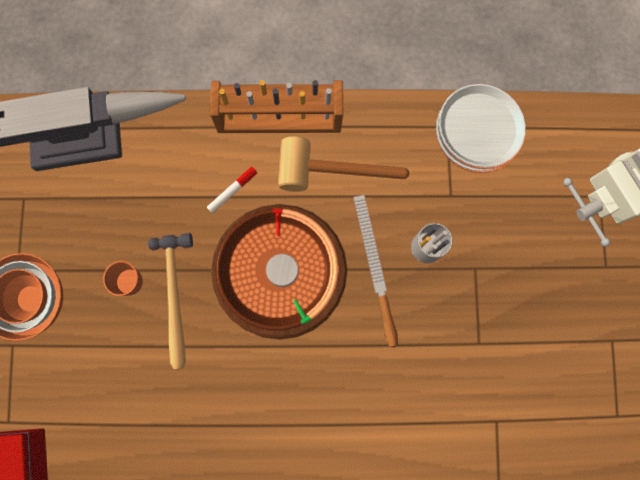

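The pictures show the tray at (281,271) in top, with green at (305,320), red at (278,212), and the bright arc on the right side between them.

```bash
cat > h.py <<'E'
import numpy as np, cv2
from bench import arm, optics
def cast(n,uv,z):
    c=optics.camera_info(n);K=c["camera_matrix"];V=c["view"]
    p=cv2.undistortPoints(np.float64(uv).reshape(-1,1,2),K,np.array([c["k1"],0,0,0,0.]))[:,0]
    d=np.c_[p[:,0],-p[:,1],-np.ones(len(p))]@V[:3,:3]
    o=-V[:3,:3].T@V[:3,3]
    return o+d*((z-o[2])/d[:,2])[:,None]
def masks(n):
    im=optics.get_image(n);h=cv2.cvtColor(im,cv2.COLOR_BGR2HSV);H,S,v=cv2.split(h)
    return im,dict(green=(H>40)&(H<85)&(S>120)&(v>60),red=((H<4)|(H>176))&(S>190)&(v>110))
def pts(m,n,z=87):
    y,x=np.nonzero(m); return cast(n,np.c_[x,y],z)
E
python3 - <<'E'
from h import *
for n,c0 in(("top",(281,271)),("scene",(362,222))):
    im,m=masks(n)
    c=cast(n,[c0],87)[0]; print(n,"c0",c)
    for k in m:
        p=pts(m[k],n); p=p[np.hypot(*(p-c)[:,:2].T)<130]
        r=np.hypot(*(p-c)[:,:2].T); a=np.degrees(np.arctan2(*(p-c)[:,1::-1].T))
        q=(r>95)
        print(k,len(p),p[q].mean(0).round(1) if q.any() else 0,r.min().round(),r.max().round(),np.median(a[q]).round(1))
    y,x=np.mgrid[0:480,0:640]
    g=cast(n,np.c_[x.ravel(),y.ravel()],87).reshape(480,640,3)
    # polar brightness of rim
    d=g-c; R=np.hypot(d[...,0],d[...,1]); A=np.degrees(np.arctan2(d[...,1],d[...,0]))
    for a in range(-180,180,15):
        s=[]
        for rr in range(90,136,3):
            t=(abs(R-rr)<1.6)&(abs((A-a+180)%360-180)<4)
            s.append(int(im[...,2][t].mean()) if t.any() else -1)
        print(a,s)
im=optics.get_image("top")[190:350,200:360]; cv2.imwrite("pics/c1.png",cv2.resize(im,(600,600),interpolation=cv2.INTER_CUBIC))
E
```

```text
top c0 [542.92167091 128.48683061  87.        ]
green 129 [452.9  84.   87. ] 59.0 105.0 -153.7
red 110 [652.7 136.1  87. ] 70.0 120.0 4.1
-180 [90, 90, 89, 91, 107, 102, 85, 100, 99, 95, 82, 77, 140, 158, 156, 131]
-165 [98, 99, 97, 107, 104, 79, 91, 96, 96, 91, 70, 91, 154, 157, 155, 155]
-150 [107, 157, 122, 116, 92, 75, 93, 97, 98, 81, 64, 106, 159, 165, 168, 170]
-135 [211, 249, 248, 252, 217, 126, 103, 106, 104, 79, 67, 126, 158, 157, 155, 153]
-120 [221, 247, 248, 251, 204, 124, 104, 106, 101, 76, 70, 135, 155, 156, 157, 157]
-105 [197, 247, 246, 252, 218, 130, 98, 97, 97, 76, 71, 133, 153, 151, 151, 150]
-90 [185, 252, 243, 252, 244, 166, 106, 96, 100, 93, 71, 116, 138, 138, 137, 138]
-75 [124, 216, 246, 247, 251, 216, 121, 97, 96, 88, 64, 102, 147, 149, 149, 150]
-60 [110, 138, 241, 244, 250, 249, 194, 115, 105, 98, 69, 89, 156, 167, 166, 165]
-45 [107, 104, 164, 251, 242, 251, 247, 176, 98, 95, 86, 78, 132, 153, 153, 154]
-30 [106, 98, 95, 166, 248, 236, 249, 246, 182, 106, 95, 78, 114, 157, 164, 163]
-15 [135, 94, 86, 88, 174, 245, 230, 246, 247, 181, 107, 91, 93, 151, 164
[... 2209 characters left out ...]
 51, 47, 45, 50, 74, 90, 89, 90]
45 [172, 172, 144, 61, 58, 83, 118, 110, 71, 47, 52, 78, 88, 87, 89, 93]
60 [173, 176, 133, 66, 53, 54, 77, 104, 113, 79, 84, 89, 89, 89, 97, 102]
75 [178, 166, 110, 62, 58, 58, 59, 67, 95, 110, 95, 94, 94, 102, 118, 130]
90 [180, 162, 87, 63, 62, 63, 63, 62, 69, 89, 108, 108, 123, 130, 130, 130]
105 [174, 130, 74, 66, 64, 63, 65, 65, 64, 67, 87, 107, 130, 139, 139, 139]
120 [158, 97, 68, 65, 66, 67, 67, 66, 68, 65, 75, 91, 112, 135, 135, 132]
135 [118, 80, 70, 69, 69, 67, 69, 69, 68, 67, 73, 86, 109, 137, 148, 149]
150 [96, 80, 76, 76, 76, 77, 76, 76, 75, 70, 78, 88, 101, 128, 135, 137]
165 [93, 89, 87, 87, 88, 87, 86, 85, 81, 84, 93, 95, 108, 133, 139, 138]
```

View pics/c1.png

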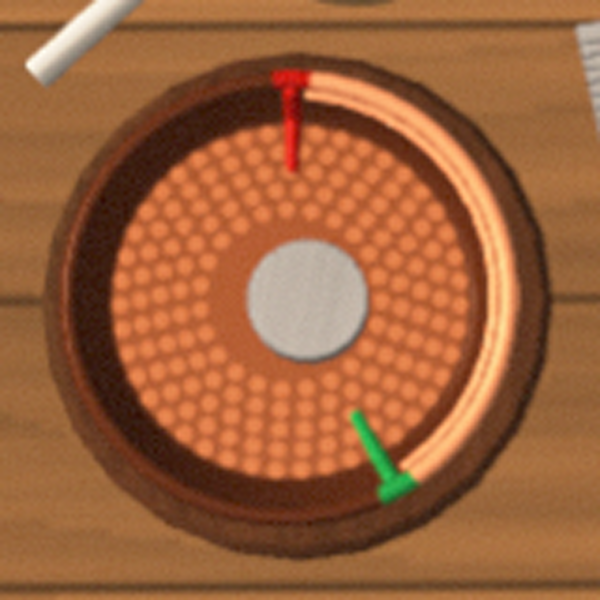

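The crop shows the bead bright on the right side, the red bar at (290,78) and the green bar at (396,487) in crop pixels. Next I fit the bead's centre line (z=82) from both cameras.

```bash
cat >> h.py <<'E'
from scipy.optimize import least_squares
def tray(n,c0,vt):
    im,m=masks(n)
    h=cv2.cvtColor(im,cv2.COLOR_BGR2HSV)
    c=cast(n,[c0],82)[0,:2]
    w=pts((h[...,2]>vt)&(h[...,0]<25)&(h[...,1]>60),n,82)[:,:2]
    for i in range(6):
        tol=20 if i<2 else 9
        d=w-c;r=np.hypot(*d.T);q=w[abs(r-110)<tol]
        # outer & inner edges by angle -> mid radius
        f=least_squares(lambda x:np.hypot(*(q-x[:2]).T)-110,c,loss="soft_l1");c=f.x
    f=least_squares(lambda x:np.hypot(*(q-x[:2]).T)-x[2],[*c,110])
    out=[c,len(q),f.x]
    A=[]
    for k in("green","red"):
        p=pts(m[k],n,82)[:,:2]-c;r=np.hypot(*p.T);p=p[(r>101)&(r<119)]
        A.append(np.degrees(np.arctan2(p[:,1].mean(),p[:,0].mean())));out.append((k,len(p),np.hypot(*p.mean(0)),A[-1]))
    return out
E
python3 - <<'E'
from h import *
for a in(("top",(281,271),205),("scene",(362,222),205)):
    for o in tray(*a):print(o)
E
```

```text
[548.77385807 141.16472369]
992
[549.32535683 138.61355121 107.79001201]
('green', 67, np.float64(109.87805685915552), np.float64(-149.14633796517916))
('red', 52, np.float64(108.87498108094262), np.float64(-2.5010141856966133))
[549.34563008 141.93989286]
378
[549.93572124 139.95474729 108.26298476]
('green', 26, np.float64(109.99201307186186), np.float64(-149.7817372797629))
('red', 38, np.float64(110.52558099614797), np.float64(-2.6282359667270145))
```

Both cameras agree, and the mark chord of 209.5 mm is close to the expected 212.5. I take the tray centre as (549.5,139.5), green at (454,86) and red at (659,138), crown z=87. Next is the approach with the fingers closing, in two calls.

>>> step_arm(
  motion=[
    {"slide":[20,20,0],"dr":[0,0,0],"jaw":0},
    {"slide":[50,50,0],"dr":[0,0,0],"jaw":0},
    {"slide":[85,85,0],"dr":[0,0,0],"jaw":0},
    {"slide":[120,122,0],"dr":[0,0,0],"jaw":0},
    {"slide":[150,153,0],"dr":[0,0,0],"jaw":0},
    {"slide":[180,183,0],"dr":[0,0,0],"jaw":0},
    {"slide":[200,204,0],"dr":[0,0,0],"jaw":0},
    {"slide":[208,212,0],"dr":[0,0,0],"jaw":0},
  ],
)

```text
clock: 1.35
position: [309.0, 343.2, 231.6]
ee_rot: [0.991, -0.132, 0.0, -0.0]
contact_force: [0.1, 0.6, 0.2]
gripper_width: 0.2
grasp_force: 0.0
```

>>> step_arm(
  motion=[
    {"slide":[20,20,0],"dr":[0,0,0],"jaw":0},
    {"slide":[50,50,0],"dr":[0,0,0],"jaw":0},
    {"slide":[85,85,0],"dr":[0,0,0],"jaw":0},
    {"slide":[120,122,20],"dr":[0,0,0],"jaw":0},
    {"slide":[150,153,40],"dr":[0,0,0],"jaw":0},
    {"slide":[180,183,60],"dr":[0,0,0],"jaw":0},
    {"slide":[208,211,80],"dr":[0,0,0],"jaw":0},
    {"slide":[208,211,85],"dr":[0,0,0],"jaw":0},
  ],
)

```text
clock: 2.35
position: [454.5, 85.0, 144.8]
ee_rot: [0.991, -0.133, -0.001, 0.001]
contact_force: [0.4, -0.0, -0.2]
gripper_width: -0.3
grasp_force: 0.0
```

```bash
python3 - <<'E'
from h import *
s=arm.read_state()
for k in("clock","position","ee_rot","contact_force","gripper_width","joints"):print(k,s[k])
a=cv2.resize(optics.get_image("top")[190:350,200:360],(400,400));b=cv2.resize(optics.get_image("scene")[140:300,280:440],(400,400))
cv2.imwrite("pics/c2.png",np.hstack([a,b]))
E
```

```text
clock 2.35
position [454.54523513  84.96201342 144.84183991]
ee_rot [ 9.91076941e-01 -1.33283906e-01 -1.10368076e-03  8.24208398e-04]
contact_force [ 0.41499376 -0.03674391 -0.19070467]
gripper_width -0.2894971609658946
joints [ 5.37579525e-01  1.99832465e-01 -5.00085633e-01 -1.07151260e-04
 -8.73631953e-01  7.65922022e-01]
```

View pics/c2.png

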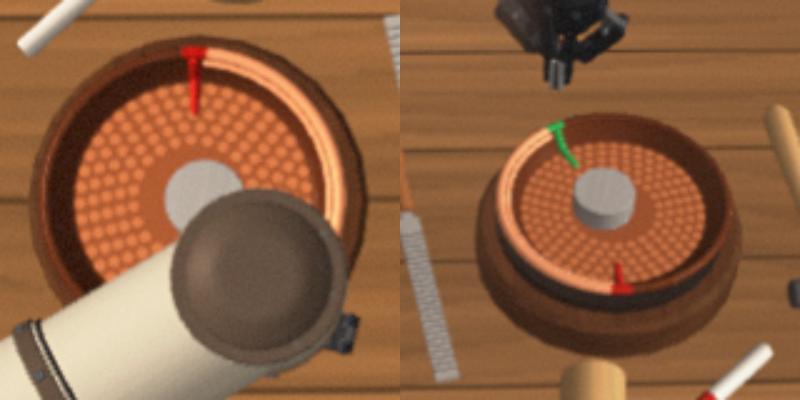

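The fingers are closed and sit over the green mark, with the tip above it in the scene view. Now descending.

>>> step_arm(
  motion=[
    {"slide":[0,0,10],"dr":[0,0,0],"jaw":0},
    {"slide":[0,0,20],"dr":[0,0,0],"jaw":0},
    {"slide":[0,0,30],"dr":[0,0,0],"jaw":0},
    {"slide":[0,0,40],"dr":[0,0,0],"jaw":0},
    {"slide":[0,0,45],"dr":[0,0,0],"jaw":0},
    {"slide":[0,0,49],"dr":[0,0,0],"jaw":0},
    {"slide":[0,0,51],"dr":[0,0,0],"jaw":0},
    {"slide":[0,0,51],"dr":[0,0,0],"jaw":0},
  ],
)

```text
clock: 3.45
position: [454.3, 86.5, 95.3]
ee_rot: [0.991, -0.132, 0.0, -0.0]
contact_force: [-0.1, -0.0, 0.2]
gripper_width: -0.2
grasp_force: 0.0
```

```bash
python3 - <<'E'
from h import *
s=arm.read_state()
for k in("clock","position","ee_rot","contact_force"):print(k,s[k])
cv2.imwrite("pics/c3.png",cv2.resize(optics.get_image("scene")[170:230,310:390],(800,600)))
E
```

```text
clock 3.45
position [454.33139025  86.52390522  95.34785435]
ee_rot [ 9.91307868e-01 -1.31562553e-01  6.39595752e-05 -3.93235827e-05]
contact_force [-0.11487704 -0.02291892  0.16679415]
```

View pics/c3.png

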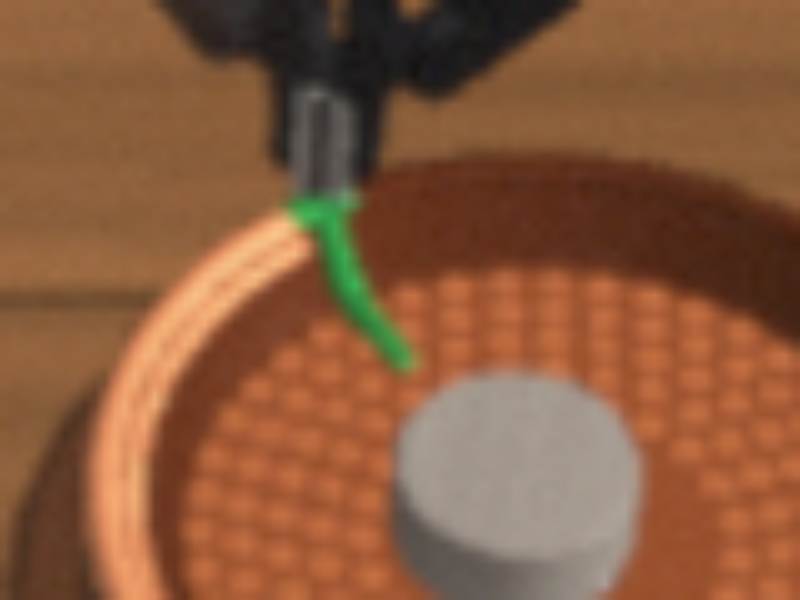

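The tips are right above the green bar (crop 320,205), about 8 mm up. Now lowering gently.

>>> step_arm(
  motion=[
    {"slide":[0,0,1],"dr":[0,0,0],"jaw":0},
    {"slide":[0,0,2],"dr":[0,0,0],"jaw":0},
    {"slide":[0,0,3],"dr":[0,0,0],"jaw":0},
    {"slide":[0,0,4],"dr":[0,0,0],"jaw":0},
    {"slide":[0,0,5],"dr":[0,0,0],"jaw":0},
    {"slide":[0,0,6],"dr":[0,0,0],"jaw":0},
    {"slide":[0,0,6.5],"dr":[0,0,0],"jaw":0},
    {"slide":[0,0,6.5],"dr":[0,0,0],"jaw":0},
  ],
)

```text
clock: 4.5
position: [454.2, 86.5, 88.8]
ee_rot: [0.991, -0.132, -0.0, 0.0]
contact_force: [-0.5, 0.8, 0.6]
gripper_width: -0.1
grasp_force: 0.0
```

>>> step_arm(
  motion=[
    {"slide":[0,0,0.2],"dr":[0,0,0],"jaw":0},
    {"slide":[0,0,0.4],"dr":[0,0,0],"jaw":0},
    {"slide":[0,0,0.6],"dr":[0,0,0],"jaw":0},
    {"slide":[0,0,0.7],"dr":[0,0,0],"jaw":0},
    {"slide":[0,0,0.8],"dr":[0,0,0],"jaw":0},
    {"slide":[0,0,0.8],"dr":[0,0,0],"jaw":0},
    {"slide":[0,0,0.8],"dr":[0,0,0],"jaw":0},
    {"slide":[0,0,0.8],"dr":[0,0,0],"jaw":0},
  ],
)

```text
clock: 5.5
position: [454.3, 86.5, 88.0]
ee_rot: [0.991, -0.132, 0.0, -0.0]
contact_force: [0.4, 0.1, 0.5]
gripper_width: 0.1
grasp_force: 0.0
```

>>> step_arm(
  motion=[
    {"slide":[0,0,0.2],"dr":[0,0,0],"jaw":0},
    {"slide":[0,0,0.4],"dr":[0,0,0],"jaw":0},
    {"slide":[0,0,0.6],"dr":[0,0,0],"jaw":0},
    {"slide":[0,0,0.7],"dr":[0,0,0],"jaw":0},
    {"slide":[0,0,0.7],"dr":[0,0,0],"jaw":0},
    {"slide":[0,0,0.7],"dr":[0,0,0],"jaw":0},
    {"slide":[0,0,0.7],"dr":[0,0,0],"jaw":0},
    {"slide":[0,0,0.7],"dr":[0,0,0],"jaw":0},
  ],
)

```text
clock: 6.5
position: [454.3, 86.5, 87.3]
ee_rot: [0.991, -0.132, -0.0, 0.0]
contact_force: [0.4, -0.6, -0.4]
gripper_width: -0.4
grasp_force: 0.0
```

>>> step_arm(
  motion=[
    {"slide":[0,0,0.1],"dr":[0,0,0],"jaw":0},
    {"slide":[0,0,0.2],"dr":[0,0,0],"jaw":0},
    {"slide":[0,0,0.3],"dr":[0,0,0],"jaw":0},
    {"slide":[0,0,0.4],"dr":[0,0,0],"jaw":0},
    {"slide":[0,0,0.5],"dr":[0,0,0],"jaw":0},
    {"slide":[0,0,0.5],"dr":[0,0,0],"jaw":0},
    {"slide":[0,0,0.5],"dr":[0,0,0],"jaw":0},
    {"slide":[0,0,0.5],"dr":[0,0,0],"jaw":0},
  ],
)

```text
clock: 7.5
position: [454.3, 86.5, 87.0]
ee_rot: [0.991, -0.132, 0.0, -0.0]
contact_force: [-1.5, 0.4, 5.2]
gripper_width: 0.1
grasp_force: 2.3
```

Contact at about 5 N. Next: waypoints for the arc.

```bash
python3 - <<'E'
from h import *
from scipy.spatial.transform import Rotation as Ro
s=arm.read_state();print(s["position"],s["ee_rot"],s["contact_force"])
R=Ro.from_quat([.9913,-.1316,0,0]).as_matrix()
a=np.radians(np.linspace(-150.9,-0.4,81));r=np.linspace(109,109.8,81)
P=np.c_[549.5+r*np.cos(a),139.5+r*np.sin(a)]
for k in range(10):
    d=P[8*k+1:8*k+9]-P[8*k]
    print(k,(d@R[:2,:2]).round(1).tolist(),P[8*k+8].round(1))
E
```

```text
[454.28544081  86.53243572  87.00470877] [ 9.91316054e-01 -1.31500862e-01  6.16211871e-05 -3.06989076e-05] [-1.48665981  0.385348    5.23868701]
0 [[2.5, 2.5], [5.1, 5.0], [7.8, 7.3], [10.6, 9.6], [13.4, 11.8], [16.4, 13.9], [19.3, 15.9], [22.4, 17.7]] [471.2  63.5]
1 [[3.1, 1.8], [6.3, 3.5], [9.5, 5.1], [12.7, 6.5], [16.1, 7.9], [19.4, 9.2], [22.8, 10.3], [26.2, 11.3]] [493.6  45.7]
2 [[3.5, 0.9], [7.0, 1.7], [10.5, 2.4], [14.0, 3.0], [17.6, 3.5], [21.1, 3.8], [24.7, 4.0], [28.3, 4.1]] [519.8  34.4]
3 [[3.6, -0.0], [7.2, -0.1], [10.8, -0.4], [14.3, -0.7], [17.9, -1.2], [21.4, -1.8], [24.9, -2.5], [28.4, -3.4]] [548.2  30.2]
4 [[3.5, -0.9], [6.9, -2.0], [10.3, -3.2], [13.6, -4.4], [17.0, -5.8], [20.2, -7.3], [23.4, -8.9], [26.6, -10.6]] [576.6  33.5]
5 [[3.1, -1.8], [6.1, -3.7], [9.1, -5.7], [12.0, -7.8], [14.9, -10.0], [17.6, -12.3], [20.3, -14.7], [22.9, -17.2]] [603.2  44.1]
6 [[2.5, -2.6], [5.0, -5.2], [7.3, -7.9], [9.6, -10.7], [11.8, -13.6], [13.8, -16.5], [15.8, -19.5], [17.7, -22.6]] [626.2  61.3]
7 [[1.8, -3.1], [3.5, -6.3], [5.0, -9.5], [6.5, -12.8], [7.8, -16.2], [9.1, -19.5], [10.2, -23.0], [11.2, -26.4]] [644.   83.9]
8 [[0.9, -3.5], [1.7, -7.0], [2.4, -10.5], [2.9, -14.1], [3.4, -17.7], [3.7, -21.2], [3.9, -24.8], [4.0, -28.4]] [655.3 110.3]
9 [[-0.0, -3.6], [-0.2, -7.2], [-0.4, -10.8], [-0.8, -14.4], [-1.3, -17.9], [-1.9, -21.5], [-2.7, -25.0], [-3.5, -28.5]] [659.3 138.7]
```

>>> step_arm(
  motion=[
    {"slide":[2.5,2.5,0],"dr":[0,0,0],"jaw":0},
    {"slide":[5.1,5.0,0],"dr":[0,0,0],"jaw":0},
    {"slide":[7.8,7.3,0],"dr":[0,0,0],"jaw":0},
    {"slide":[10.6,9.6,0],"dr":[0,0,0],"jaw":0},
    {"slide":[13.4,11.8,0],"dr":[0,0,0],"jaw":0},
    {"slide":[16.4,13.9,0],"dr":[0,0,0],"jaw":0},
    {"slide":[19.3,15.9,0],"dr":[0,0,0],"jaw":0},
    {"slide":[22.4,17.7,0],"dr":[0,0,0],"jaw":0},
  ],
)

```text
clock: 8.5
position: [471.2, 63.5, 87.0]
ee_rot: [0.991, -0.132, -0.0, -0.0]
contact_force: [-3.7, 3.5, 6.8]
gripper_width: 0.4
grasp_force: 3.3
```

>>> step_arm(
  motion=[
    {"slide":[3.1,1.8,-0.05],"dr":[0,0,0],"jaw":0},
    {"slide":[6.3,3.5,-0.1],"dr":[0,0,0],"jaw":0},
    {"slide":[9.5,5.1,-0.1],"dr":[0,0,0],"jaw":0},
    {"slide":[12.7,6.5,-0.1],"dr":[0,0,0],"jaw":0},
    {"slide":[16.1,7.9,-0.1],"dr":[0,0,0],"jaw":0},
    {"slide":[19.4,9.2,-0.1],"dr":[0,0,0],"jaw":0},
    {"slide":[22.8,10.3,-0.1],"dr":[0,0,0],"jaw":0},
    {"slide":[26.2,11.3,-0.1],"dr":[0,0,0],"jaw":0},
  ],
)

```text
clock: 9.5
position: [492.5, 45.3, 87.0]
ee_rot: [0.991, -0.132, -0.001, 0.001]
contact_force: [-5.1, 2.6, 7.6]
gripper_width: -0.2
grasp_force: 3.9
```

```bash
python3 - <<'E'
from h import *
print(arm.read_state()["contact_force"])
for n in("top","scene"):
    im,m=masks(n)
    for k in m:
        p=pts(m[k],n,82)[:,:2]-[549.5,139.5];r=np.hypot(*p.T);p=p[(r>60)&(r<119)];print(n,k,len(p),p.mean(0).round(1) if len(p) else '')
i0=cv2.imread("pics/scene0.png");h=cv2.cvtColor(i0,cv2.COLOR_BGR2HSV);H,S,v=cv2.split(h)
for m in((H>40)&(H<85)&(S>120)&(v>60),((H<4)|(H>176))&(S>190)&(v>110)):
    p=pts(m,"scene",82)[:,:2]-[549.5,139.5];r=np.hypot(*p.T);p=p[(r>60)&(r<119)];print("scene start",len(p),p.mean(0).round(1))
E
```

```text
[-5.05680391  2.58872222  7.55824898]Traceback (most recent call last):
  File "<stdin>", line 6, in <module>
  File "h.py", line 13, in pts
    y,x=np.nonzero(m); return cast(n,np.c_[x,y],z)
                              ~~~~^^^^^^^^^^^^^^^^
  File "h.py", line 5, in cast
    p=cv2.undistortPoints(np.float64(uv).reshape(-1,1,2),K,np.array([c["k1"],0,0,0,0.]))[:,0]
      ~~~~~~~~~~~~~~~~~~~^^^^^^^^^^^^^^^^^^^^^^^^^^^^^^^^^^^^^^^^^^^^^^^^^^^^^^^^^^^^^^^
cv2.error: OpenCV(4.12.0) /io/opencv/modules/calib3d/src/undistort.dispatch.cpp:347: error: (-215:Assertion failed) CV_IS_MAT(_src) && CV_IS_MAT(_dst) && (_src->rows == 1 || _src->cols == 1) && (_dst->rows == 1 || _dst->cols == 1) && _src->cols + _src->rows - 1 == _dst->rows + _dst->cols - 1 && (CV_MAT_TYPE(_src->type) == CV_32FC2 || CV_MAT_TYPE(_src->type) == CV_64FC2) && (CV_MAT_TYPE(_dst->type) == CV_32FC2 || CV_MAT_TYPE(_dst->type) == CV_64FC2) in function 'cvUndistortPointsInternal'
```

```bash
cat > chk.py <<'E'
from h import *
now=optics.get_image("scene")
for t,i in(("start",cv2.imread("pics/scene0.png")),("now",now)):
    H,S,v=cv2.split(cv2.cvtColor(i,cv2.COLOR_BGR2HSV))
    for k,m in(("green",(H>40)&(H<85)&(S>120)&(v>60)),("red",((H<4)|(H>176))&(S>190)&(v>110))):
        p=pts(m,"scene",82)[:,:2]-[549.5,139.5];r=np.hypot(*p.T);p=p[(r>60)&(r<119)];print(t,k,len(p),p.mean(0).round(1))
E
python3 chk.py
```

```text
start green 61 [-79.4 -49.5]
start red 50 [105.5  -3.3]
now green 49 [-74.9 -48.2]
now red 53 [104.8  -3.3]
```

The red mark is unmoved, so the tray is still. Continuing a touch lighter.

>>> step_arm(
  motion=[
    {"slide":[3.5,0.9,-0.05],"dr":[0,0,0],"jaw":0},
    {"slide":[7.0,1.7,-0.1],"dr":[0,0,0],"jaw":0},
    {"slide":[10.5,2.4,-0.15],"dr":[0,0,0],"jaw":0},
    {"slide":[14.0,3.0,-0.15],"dr":[0,0,0],"jaw":0},
    {"slide":[17.6,3.5,-0.15],"dr":[0,0,0],"jaw":0},
    {"slide":[21.1,3.8,-0.15],"dr":[0,0,0],"jaw":0},
    {"slide":[24.7,4.0,-0.15],"dr":[0,0,0],"jaw":0},
    {"slide":[28.3,4.1,-0.15],"dr":[0,0,0],"jaw":0},
  ],
)

```text
clock: 10.6
position: [517.7, 33.5, 86.9]
ee_rot: [0.991, -0.132, -0.003, 0.001]
contact_force: [-5.9, 2.9, 10.1]
gripper_width: -0.3
grasp_force: 4.7
```

>>> step_arm(
  motion=[
    {"slide":[3.6,0,-0.1],"dr":[0,0,0],"jaw":0},
    {"slide":[7.2,-0.1,-0.2],"dr":[0,0,0],"jaw":0},
    {"slide":[10.8,-0.4,-0.25],"dr":[0,0,0],"jaw":0},
    {"slide":[14.3,-0.7,-0.3],"dr":[0,0,0],"jaw":0},
    {"slide":[17.9,-1.2,-0.3],"dr":[0,0,0],"jaw":0},
    {"slide":[21.4,-1.8,-0.3],"dr":[0,0,0],"jaw":0},
    {"slide":[24.9,-2.5,-0.3],"dr":[0,0,0],"jaw":0},
    {"slide":[28.4,-3.4,-0.3],"dr":[0,0,0],"jaw":0},
  ],
)

```text
clock: 11.6
position: [545.6, 28.9, 87.0]
ee_rot: [0.991, -0.132, -0.003, 0.002]
contact_force: [-5.1, 0.3, 8.5]
gripper_width: 0.0
grasp_force: 3.9
```

```bash
python3 chk.py; python3 -c "
from h import *
s=arm.read_state();print(s['position'],s['ee_rot'],s['contact_force'],s['joint_vel'])"
```

```text
start green 61 [-79.4 -49.5]
start red 50 [105.5  -3.3]
now green 23 [-77.6 -46.1]
now red 52 [105.3  -3.3]
[546.23039408  28.90706968  86.9979165 ] [ 0.99127277 -0.13179086 -0.00265672  0.00154799] [-5.12971268 -0.56633304  7.05602803] [ 0.00171248 -0.00290867 -0.00830078  0.0003659   0.01181495 -0.00289119]
```

>>> step_arm(
  motion=[
    {"slide":[3.5,-0.9,-0.05],"dr":[0,0,0],"jaw":0},
    {"slide":[6.9,-2.0,-0.1],"dr":[0,0,0],"jaw":0},
    {"slide":[10.3,-3.2,-0.15],"dr":[0,0,0],"jaw":0},
    {"slide":[13.6,-4.4,-0.2],"dr":[0,0,0],"jaw":0},
    {"slide":[17.0,-5.8,-0.2],"dr":[0,0,0],"jaw":0},
    {"slide":[20.2,-7.3,-0.2],"dr":[0,0,0],"jaw":0},
    {"slide":[23.4,-8.9,-0.2],"dr":[0,0,0],"jaw":0},
    {"slide":[26.6,-10.6,-0.2],"dr":[0,0,0],"jaw":0},
  ],
)

```text
clock: 12.65
position: [574.3, 31.9, 87.0]
ee_rot: [0.991, -0.132, -0.003, 0.002]
contact_force: [-4.3, -1.1, 6.4]
gripper_width: 0.1
grasp_force: 3.0
```

>>> step_arm(
  motion=[
    {"slide":[3.1,-1.8,-0.05],"dr":[0,0,0],"jaw":0},
    {"slide":[6.1,-3.7,-0.1],"dr":[0,0,0],"jaw":0},
    {"slide":[9.1,-5.7,-0.1],"dr":[0,0,0],"jaw":0},
    {"slide":[12.0,-7.8,-0.1],"dr":[0,0,0],"jaw":0},
    {"slide":[14.9,-10.0,-0.1],"dr":[0,0,0],"jaw":0},
    {"slide":[17.6,-12.3,-0.1],"dr":[0,0,0],"jaw":0},
    {"slide":[20.3,-14.7,-0.1],"dr":[0,0,0],"jaw":0},
    {"slide":[22.9,-17.2,-0.1],"dr":[0,0,0],"jaw":0},
  ],
)

```text
clock: 13.65
position: [603.5, 44.5, 87.6]
ee_rot: [0.991, -0.131, 0.0, -0.0]
contact_force: [0.2, -0.3, 0.5]
gripper_width: 0.3
grasp_force: 0.0
```

Contact was lost somewhere in that last segment: the force is about 0 and z is 87.6. The earlier forces look like the controller integrating z error, so the depth should be held near 87.0. That stroke is broken, so I go back and redo it whole from green, in one unbroken stroke.

>>> step_arm(
  motion=[
    {"slide":[0,0,-15],"dr":[0,0,0],"jaw":0},
    {"slide":[0,0,-35],"dr":[0,0,0],"jaw":0},
    {"slide":[-35,0,-40],"dr":[0,0,0],"jaw":0},
    {"slide":[-80,-1,-40],"dr":[0,0,0],"jaw":0},
    {"slide":[-125,-2,-40],"dr":[0,0,0],"jaw":0},
    {"slide":[-154.8,-2.1,-35],"dr":[0,0,0],"jaw":0},
    {"slide":[-154.8,-2.1,-15],"dr":[0,0,0],"jaw":0},
    {"slide":[-154.8,-2.1,-4],"dr":[0,0,0],"jaw":0},
  ],
)

```text
clock: 14.65
position: [454.3, 87.0, 92.2]
ee_rot: [0.991, -0.131, 0.001, -0.0]
contact_force: [-0.5, 0.4, -0.4]
gripper_width: -0.1
grasp_force: 0.0
```

```bash
python3 chk.py; python3 - <<'E'
from h import *
from scipy.spatial.transform import Rotation as Ro
s=arm.read_state();print(s["clock"],s["position"],s["ee_rot"],s["contact_force"])
R=Ro.from_quat([.9913,-.1316,0,0]).as_matrix()
N=15
a=np.radians(np.linspace(-150.9,-0.4,8*N+1));r=np.linspace(109,109.8,8*N+1)
P=np.c_[549.5+r*np.cos(a),139.5+r*np.sin(a)]
for k in range(N):
    d=P[8*k+1:8*k+9]-P[8*k]
    print(k,(d@R[:2,:2]).round(1).tolist(),P[8*k+8].round(1))
cv2.imwrite("pics/c4.png",cv2.resize(optics.get_image("scene")[160:280,300:440],(700,600)))
E
```

```text
start green 61 [-79.4 -49.5]
start red 50 [105.5  -3.3]
now green 48 [-74.2 -49. ]
now red 52 [105.3  -3.3]
14.7 [453.79911349  86.53547325  90.75422174] [ 9.91303633e-01 -1.31592490e-01 -6.29828030e-04  3.56304537e-04] [0.79142417 0.28992866 0.01111828]
0 [[1.7, 1.7], [3.4, 3.4], [5.1, 5.0], [6.9, 6.6], [8.8, 8.1], [10.6, 9.6], [12.5, 11.1], [14.4, 12.5]] [464.9  70.7]
1 [[1.9, 1.4], [3.9, 2.7], [5.9, 4.0], [8.0, 5.3], [10.0, 6.5], [12.1, 7.6], [14.2, 8.7], [16.4, 9.8]] [478.2  56.9]
2 [[2.2, 1.0], [4.3, 2.0], [6.5, 2.9], [8.8, 3.8], [11.0, 4.6], [13.3, 5.4], [15.5, 6.1], [17.8, 6.8]] [493.6  45.7]
3 [[2.3, 0.6], [4.6, 1.2], [7.0, 1.7], [9.3, 2.2], [11.7, 2.6], [14.0, 3.0], [16.4, 3.3], [18.8, 3.6]] [510.8  37.4]
4 [[2.4, 0.2], [4.8, 0.4], [7.2, 0.5], [9.5, 0.5], [11.9, 0.6], [14.3, 0.5], [16.7, 0.4], [19.1, 0.3]] [529.2  32.1]
5 [[2.4, -0.2], [4.8, -0.5], [7.1, -0.8], [9.5, -1.1], [11.9, -1.5], [14.2, -2.0], [16.5, -2.5], [18.9, -3.1]] [548.2  30.2]
6 [[2.3, -0.6], [4.6, -1.3], [6.9, -2.0], [9.2, -2.8], [11.4, -3.6], [13.6, -4.4], [15.9, -5.4], [18.1, -6.3]] [567.2  31.6]
7 [[2.2, 
[... 305 characters left out ...]
.8], [9.6, -10.7], [11.1, -12.6], [12.5, -14.5]] [619.1  54.9]
10 [[1.4, -2.0], [2.7, -4.0], [4.0, -6.0], [5.2, -8.0], [6.4, -10.1], [7.6, -12.2], [8.7, -14.3], [9.7, -16.5]] [632.8  68.3]
11 [[1.0, -2.2], [2.0, -4.4], [2.9, -6.6], [3.8, -8.8], [4.6, -11.1], [5.3, -13.4], [6.1, -15.6], [6.7, -18.0]] [644.   83.9]
12 [[0.6, -2.3], [1.2, -4.7], [1.7, -7.0], [2.2, -9.4], [2.6, -11.7], [2.9, -14.1], [3.2, -16.5], [3.5, -18.9]] [652.3 101.1]
13 [[0.2, -2.4], [0.4, -4.8], [0.5, -7.2], [0.5, -9.6], [0.5, -12.0], [0.4, -14.4], [0.3, -16.8], [0.2, -19.2]] [657.4 119.6]
14 [[-0.2, -2.4], [-0.5, -4.8], [-0.8, -7.2], [-1.2, -9.5], [-1.6, -11.9], [-2.1, -14.3], [-2.6, -16.6], [-3.2, -18.9]] [659.3 138.7]
```

View pics/c4.png

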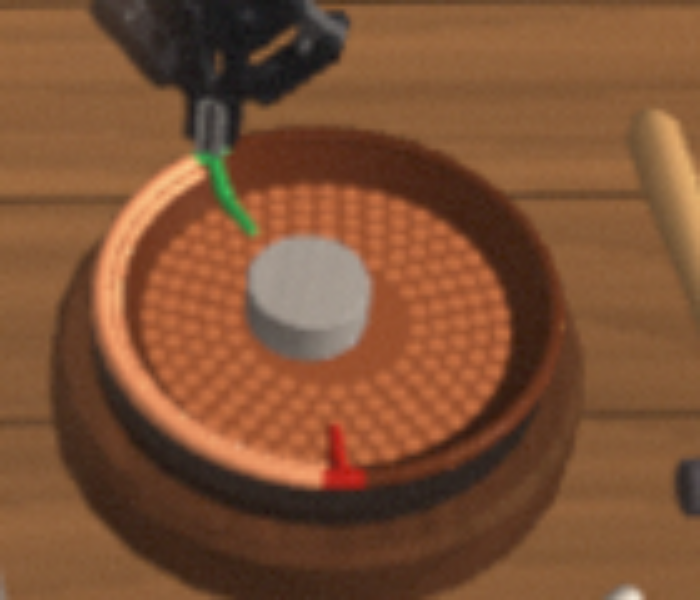

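The tips are back above the green bar (crop 210,155) and the tray is unmoved. Setting down again.

>>> step_arm(
  motion=[
    {"slide":[0,0,0],"dr":[0,0,0],"jaw":0},
    {"slide":[0,0,1],"dr":[0,0,0],"jaw":0},
    {"slide":[0,0,2],"dr":[0,0,0],"jaw":0},
    {"slide":[0,0,3],"dr":[0,0,0],"jaw":0},
    {"slide":[0,0,3.7],"dr":[0,0,0],"jaw":0},
    {"slide":[0,0,4.1],"dr":[0,0,0],"jaw":0},
    {"slide":[0,0,4.3],"dr":[0,0,0],"jaw":0},
    {"slide":[0,0,4.3],"dr":[0,0,0],"jaw":0},
  ],
)

```text
clock: 15.75
position: [454.3, 86.7, 87.4]
ee_rot: [0.991, -0.132, -0.0, -0.0]
contact_force: [-0.2, -0.4, -0.0]
gripper_width: 0.2
grasp_force: 0.0
```

>>> step_arm(
  motion=[
    {"slide":[0,0,0.1],"dr":[0,0,0],"jaw":0},
    {"slide":[0,0,0.2],"dr":[0,0,0],"jaw":0},
    {"slide":[0,0,0.3],"dr":[0,0,0],"jaw":0},
    {"slide":[0,0,0.4],"dr":[0,0,0],"jaw":0},
    {"slide":[0,0,0.5],"dr":[0,0,0],"jaw":0},
    {"slide":[0,0,0.6],"dr":[0,0,0],"jaw":0},
    {"slide":[0,0,0.6],"dr":[0,0,0],"jaw":0},
    {"slide":[0,0,0.6],"dr":[0,0,0],"jaw":0},
  ],
)

```text
clock: 16.75
position: [454.4, 86.7, 87.0]
ee_rot: [0.991, -0.131, 0.0, -0.0]
contact_force: [-1.5, -0.8, 5.2]
gripper_width: -0.3
grasp_force: 2.4
```

>>> step_arm(
  motion=[
    {"slide":[1.7,1.7,0],"dr":[0,0,0],"jaw":0},
    {"slide":[3.4,3.4,0],"dr":[0,0,0],"jaw":0},
    {"slide":[5.1,5.0,-0.05],"dr":[0,0,0],"jaw":0},
    {"slide":[6.9,6.6,-0.05],"dr":[0,0,0],"jaw":0},
    {"slide":[8.8,8.1,-0.05],"dr":[0,0,0],"jaw":0},
    {"slide":[10.6,9.6,-0.05],"dr":[0,0,0],"jaw":0},
    {"slide":[12.5,11.1,-0.05],"dr":[0,0,0],"jaw":0},
    {"slide":[14.4,12.5,-0.05],"dr":[0,0,0],"jaw":0},
  ],
)

```text
clock: 17.75
position: [465.0, 70.9, 87.0]
ee_rot: [0.991, -0.132, -0.0, -0.0]
contact_force: [-2.9, 3.0, 5.5]
gripper_width: 0.0
grasp_force: 3.0
```

>>> step_arm(
  motion=[
    {"slide":[1.9,1.4,0],"dr":[0,0,0],"jaw":0},
    {"slide":[3.9,2.7,0],"dr":[0,0,0],"jaw":0},
    {"slide":[5.9,4.0,0],"dr":[0,0,0],"jaw":0},
    {"slide":[8.0,5.3,0],"dr":[0,0,0],"jaw":0},
    {"slide":[10.0,6.5,0],"dr":[0,0,0],"jaw":0},
    {"slide":[12.1,7.6,0],"dr":[0,0,0],"jaw":0},
    {"slide":[14.2,8.7,0],"dr":[0,0,0],"jaw":0},
    {"slide":[16.4,9.8,0],"dr":[0,0,0],"jaw":0},
  ],
)

```text
clock: 18.75
position: [477.6, 57.0, 86.9]
ee_rot: [0.991, -0.132, -0.001, 0.0]
contact_force: [-4.3, 4.0, 6.9]
gripper_width: -0.4
grasp_force: 3.7
```

>>> step_arm(
  motion=[
    {"slide":[2.2,1.0,0],"dr":[0,0,0],"jaw":0},
    {"slide":[4.3,2.0,-0.05],"dr":[0,0,0],"jaw":0},
    {"slide":[6.5,2.9,-0.05],"dr":[0,0,0],"jaw":0},
    {"slide":[8.8,3.8,-0.1],"dr":[0,0,0],"jaw":0},
    {"slide":[11.0,4.6,-0.1],"dr":[0,0,0],"jaw":0},
    {"slide":[13.3,5.4,-0.1],"dr":[0,0,0],"jaw":0},
    {"slide":[15.5,6.1,-0.1],"dr":[0,0,0],"jaw":0},
    {"slide":[17.8,6.8,-0.1],"dr":[0,0,0],"jaw":0},
  ],
)

```text
clock: 19.75
position: [492.4, 45.5, 87.0]
ee_rot: [0.991, -0.132, -0.001, 0.001]
contact_force: [-5.1, 3.7, 7.8]
gripper_width: -0.2
grasp_force: 4.0
```

>>> step_arm(
  motion=[
    {"slide":[2.3,0.6,0],"dr":[0,0,0],"jaw":0},
    {"slide":[4.6,1.2,-0.05],"dr":[0,0,0],"jaw":0},
    {"slide":[7.0,1.7,-0.05],"dr":[0,0,0],"jaw":0},
    {"slide":[9.3,2.2,-0.1],"dr":[0,0,0],"jaw":0},
    {"slide":[11.7,2.6,-0.1],"dr":[0,0,0],"jaw":0},
    {"slide":[14.0,3.0,-0.1],"dr":[0,0,0],"jaw":0},
    {"slide":[16.4,3.3,-0.1],"dr":[0,0,0],"jaw":0},
    {"slide":[18.8,3.6,-0.1],"dr":[0,0,0],"jaw":0},
  ],
)

```text
clock: 20.75
position: [508.9, 36.8, 86.9]
ee_rot: [0.991, -0.132, -0.002, 0.001]
contact_force: [-5.9, 1.4, 8.6]
gripper_width: 0.0
grasp_force: 4.5
```

>>> step_arm(
  motion=[
    {"slide":[2.4,0.2,-0.05],"dr":[0,0,0],"jaw":0},
    {"slide":[4.8,0.4,-0.1],"dr":[0,0,0],"jaw":0},
    {"slide":[7.2,0.5,-0.15],"dr":[0,0,0],"jaw":0},
    {"slide":[9.5,0.5,-0.15],"dr":[0,0,0],"jaw":0},
    {"slide":[11.9,0.6,-0.15],"dr":[0,0,0],"jaw":0},
    {"slide":[14.3,0.5,-0.15],"dr":[0,0,0],"jaw":0},
    {"slide":[16.7,0.4,-0.15],"dr":[0,0,0],"jaw":0},
    {"slide":[19.1,0.3,-0.15],"dr":[0,0,0],"jaw":0},
  ],
)

```text
clock: 21.75
position: [526.7, 31.2, 87.0]
ee_rot: [0.991, -0.132, -0.003, 0.001]
contact_force: [-7.1, 0.8, 8.9]
gripper_width: 0.1
grasp_force: 4.5
```

>>> step_arm(
  motion=[
    {"slide":[2.4,-0.2,0],"dr":[0,0,0],"jaw":0},
    {"slide":[4.8,-0.5,-0.05],"dr":[0,0,0],"jaw":0},
    {"slide":[7.1,-0.8,-0.05],"dr":[0,0,0],"jaw":0},
    {"slide":[9.5,-1.1,-0.05],"dr":[0,0,0],"jaw":0},
    {"slide":[11.9,-1.5,-0.05],"dr":[0,0,0],"jaw":0},
    {"slide":[14.2,-2.0,-0.05],"dr":[0,0,0],"jaw":0},
    {"slide":[16.5,-2.5,-0.05],"dr":[0,0,0],"jaw":0},
    {"slide":[18.9,-3.1,-0.05],"dr":[0,0,0],"jaw":0},
  ],
)

```text
clock: 22.75
position: [545.4, 28.8, 86.9]
ee_rot: [0.991, -0.132, -0.003, 0.002]
contact_force: [-6.6, 0.7, 8.9]
gripper_width: -0.1
grasp_force: 4.6
```

>>> step_arm(
  motion=[
    {"slide":[2.3,-0.6,0],"dr":[0,0,0],"jaw":0},
    {"slide":[4.6,-1.3,0],"dr":[0,0,0],"jaw":0},
    {"slide":[6.9,-2.0,0],"dr":[0,0,0],"jaw":0},
    {"slide":[9.2,-2.8,0],"dr":[0,0,0],"jaw":0},
    {"slide":[11.4,-3.6,0],"dr":[0,0,0],"jaw":0},
    {"slide":[13.6,-4.4,0],"dr":[0,0,0],"jaw":0},
    {"slide":[15.9,-5.4,0],"dr":[0,0,0],"jaw":0},
    {"slide":[18.1,-6.3,0],"dr":[0,0,0],"jaw":0},
  ],
)

```text
clock: 23.75
position: [564.4, 29.9, 87.0]
ee_rot: [0.991, -0.132, -0.003, 0.002]
contact_force: [-6.9, -0.8, 8.3]
gripper_width: 0.2
grasp_force: 4.4
```

>>> step_arm(
  motion=[
    {"slide":[2.2,-1.0,0],"dr":[0,0,0],"jaw":0},
    {"slide":[4.3,-2.1,0],"dr":[0,0,0],"jaw":0},
    {"slide":[6.4,-3.2,0],"dr":[0,0,0],"jaw":0},
    {"slide":[8.5,-4.3,0],"dr":[0,0,0],"jaw":0},
    {"slide":[10.6,-5.5,0.05],"dr":[0,0,0],"jaw":0},
    {"slide":[12.7,-6.8,0.05],"dr":[0,0,0],"jaw":0},
    {"slide":[14.7,-8.0,0.05],"dr":[0,0,0],"jaw":0},
    {"slide":[16.7,-9.4,0.05],"dr":[0,0,0],"jaw":0},
  ],
)

```text
clock: 24.75
position: [583.0, 34.3, 87.0]
ee_rot: [0.991, -0.132, -0.003, 0.002]
contact_force: [-6.5, -2.2, 8.7]
gripper_width: 0.0
grasp_force: 4.3
```

>>> step_arm(
  motion=[
    {"slide":[2.0,-1.4,0],"dr":[0,0,0],"jaw":0},
    {"slide":[3.9,-2.8,0],"dr":[0,0,0],"jaw":0},
    {"slide":[5.8,-4.2,0],"dr":[0,0,0],"jaw":0},
    {"slide":[7.7,-5.7,0],"dr":[0,0,0],"jaw":0},
    {"slide":[9.5,-7.3,0],"dr":[0,0,0],"jaw":0},
    {"slide":[11.3,-8.9,0.05],"dr":[0,0,0],"jaw":0},
    {"slide":[13.1,-10.5,0.05],"dr":[0,0,0],"jaw":0},
    {"slide":[14.8,-12.1,0.05],"dr":[0,0,0],"jaw":0},
  ],
)

```text
clock: 25.75
position: [600.9, 41.9, 87.0]
ee_rot: [0.991, -0.132, -0.003, 0.002]
contact_force: [-5.3, -3.9, 8.4]
gripper_width: 0.2
grasp_force: 4.1
```

>>> step_arm(
  motion=[
    {"slide":[1.7,-1.7,0],"dr":[0,0,0],"jaw":0},
    {"slide":[3.4,-3.4,0],"dr":[0,0,0],"jaw":0},
    {"slide":[5.0,-5.2,0.05],"dr":[0,0,0],"jaw":0},
    {"slide":[6.6,-7.0,0.05],"dr":[0,0,0],"jaw":0},
    {"slide":[8.1,-8.8,0.05],"dr":[0,0,0],"jaw":0},
    {"slide":[9.6,-10.7,0.05],"dr":[0,0,0],"jaw":0},
    {"slide":[11.1,-12.6,0.05],"dr":[0,0,0],"jaw":0},
    {"slide":[12.5,-14.5,0.05],"dr":[0,0,0],"jaw":0},
  ],
)

```text
clock: 26.75
position: [617.2, 52.5, 87.0]
ee_rot: [0.991, -0.132, -0.003, 0.002]
contact_force: [-3.9, -2.8, 7.8]
gripper_width: -0.2
grasp_force: 3.7
```

>>> step_arm(
  motion=[
    {"slide":[1.4,-2.0,0],"dr":[0,0,0],"jaw":0},
    {"slide":[2.7,-4.0,0.05],"dr":[0,0,0],"jaw":0},
    {"slide":[4.0,-6.0,0.05],"dr":[0,0,0],"jaw":0},
    {"slide":[5.2,-8.0,0.1],"dr":[0,0,0],"jaw":0},
    {"slide":[6.4,-10.1,0.1],"dr":[0,0,0],"jaw":0},
    {"slide":[7.6,-12.2,0.1],"dr":[0,0,0],"jaw":0},
    {"slide":[8.7,-14.3,0.1],"dr":[0,0,0],"jaw":0},
    {"slide":[9.7,-16.5,0.1],"dr":[0,0,0],"jaw":0},
  ],
)

```text
clock: 27.75
position: [631.4, 65.8, 87.0]
ee_rot: [0.991, -0.132, -0.002, 0.002]
contact_force: [-2.8, -5.3, 6.2]
gripper_width: -0.2
grasp_force: 3.4
```

>>> step_arm(
  motion=[
    {"slide":[1.0,-2.2,0.05],"dr":[0,0,0],"jaw":0},
    {"slide":[2.0,-4.4,0.05],"dr":[0,0,0],"jaw":0},
    {"slide":[2.9,-6.6,0.1],"dr":[0,0,0],"jaw":0},
    {"slide":[3.8,-8.8,0.1],"dr":[0,0,0],"jaw":0},
    {"slide":[4.6,-11.1,0.15],"dr":[0,0,0],"jaw":0},
    {"slide":[5.3,-13.4,0.15],"dr":[0,0,0],"jaw":0},
    {"slide":[6.1,-15.6,0.15],"dr":[0,0,0],"jaw":0},
    {"slide":[6.7,-18.0,0.15],"dr":[0,0,0],"jaw":0},
  ],
)

```text
clock: 28.75
position: [643.0, 81.4, 87.0]
ee_rot: [0.991, -0.132, -0.002, 0.002]
contact_force: [-3.5, -3.9, 6.3]
gripper_width: -0.2
grasp_force: 3.3
```

>>> step_arm(
  motion=[
    {"slide":[0.6,-2.3,0],"dr":[0,0,0],"jaw":0},
    {"slide":[1.2,-4.7,0.05],"dr":[0,0,0],"jaw":0},
    {"slide":[1.7,-7.0,0.05],"dr":[0,0,0],"jaw":0},
    {"slide":[2.2,-9.4,0.1],"dr":[0,0,0],"jaw":0},
    {"slide":[2.6,-11.7,0.1],"dr":[0,0,0],"jaw":0},
    {"slide":[2.9,-14.1,0.1],"dr":[0,0,0],"jaw":0},
    {"slide":[3.2,-16.5,0.1],"dr":[0,0,0],"jaw":0},
    {"slide":[3.5,-18.9,0.1],"dr":[0,0,0],"jaw":0},
  ],
)

```text
clock: 29.75
position: [651.7, 98.7, 87.0]
ee_rot: [0.991, -0.132, -0.001, 0.002]
contact_force: [-0.3, -5.1, 6.1]
gripper_width: 0.1
grasp_force: 3.1
```

>>> step_arm(
  motion=[
    {"slide":[0.2,-2.4,0],"dr":[0,0,0],"jaw":0},
    {"slide":[0.4,-4.8,0.05],"dr":[0,0,0],"jaw":0},
    {"slide":[0.5,-7.2,0.05],"dr":[0,0,0],"jaw":0},
    {"slide":[0.5,-9.6,0.1],"dr":[0,0,0],"jaw":0},
    {"slide":[0.5,-12.0,0.1],"dr":[0,0,0],"jaw":0},
    {"slide":[0.4,-14.4,0.1],"dr":[0,0,0],"jaw":0},
    {"slide":[0.3,-16.8,0.1],"dr":[0,0,0],"jaw":0},
    {"slide":[0.2,-19.2,0.1],"dr":[0,0,0],"jaw":0},
  ],
)

```text
clock: 30.75
position: [657.3, 117.3, 87.0]
ee_rot: [0.991, -0.132, -0.001, 0.002]
contact_force: [-1.1, -4.0, 5.9]
gripper_width: 0.0
grasp_force: 3.0
```

>>> step_arm(
  motion=[
    {"slide":[-0.2,-2.4,0],"dr":[0,0,0],"jaw":0},
    {"slide":[-0.5,-4.8,0.05],"dr":[0,0,0],"jaw":0},
    {"slide":[-0.8,-7.2,0.05],"dr":[0,0,0],"jaw":0},
    {"slide":[-1.2,-9.5,0.05],"dr":[0,0,0],"jaw":0},
    {"slide":[-1.6,-11.9,0.05],"dr":[0,0,0],"jaw":0},
    {"slide":[-2.1,-14.3,0.05],"dr":[0,0,0],"jaw":0},
    {"slide":[-2.6,-16.6,0.05],"dr":[0,0,0],"jaw":0},
    {"slide":[-3.2,-18.9,0.05],"dr":[0,0,0],"jaw":0},
  ],
)

```text
clock: 31.75
position: [659.6, 136.4, 87.0]
ee_rot: [0.991, -0.132, -0.0, 0.002]
contact_force: [-0.7, -4.1, 5.7]
gripper_width: 0.3
grasp_force: 2.8
```

```bash
python3 - <<'E'
from h import *
s=arm.read_state();print(s["clock"],s["position"],s["contact_force"])
cv2.imwrite("pics/c5.png",cv2.resize(optics.get_image("scene")[160:280,300:440],(700,600)))
E
python3 chk.py
```

```text
31.75 [659.59004878 136.42456171  87.01508614] [-0.70052527 -4.053497    5.72372546]
start green 61 [-79.4 -49.5]
start red 50 [105.5  -3.3]
now green 61 [-79.4 -49.5]
now red 2 [114.6   5.5]
```

View pics/c5.png

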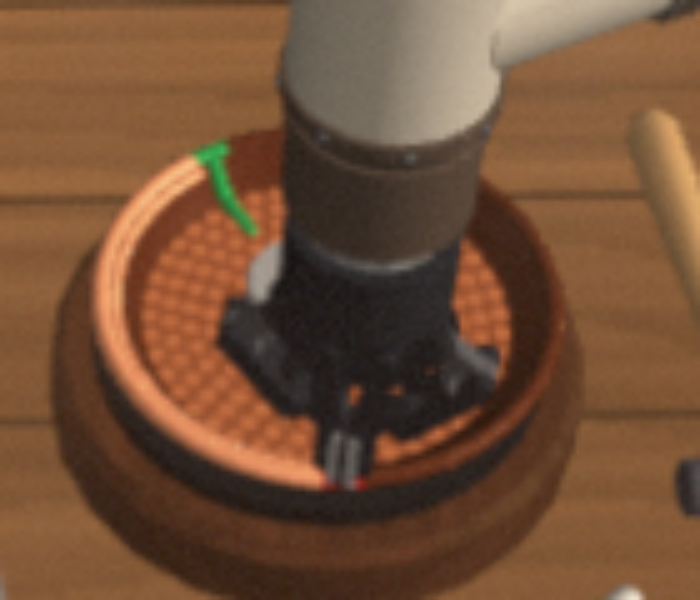

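The tips are centred on the red mark (crop 345,485) and still in contact, and the green mark is exactly where it was. Lifting clear.

>>> step_arm(
  motion=[
    {"slide":[0,0,-3],"dr":[0,0,0],"jaw":0},
    {"slide":[0,0,-12],"dr":[0,0,0],"jaw":0},
    {"slide":[0,0,-30],"dr":[0,0,0],"jaw":0},
    {"slide":[0,0,-55],"dr":[0,0,0],"jaw":0},
    {"slide":[0,0,-80],"dr":[0,0,0],"jaw":0},
    {"slide":[0,0,-95],"dr":[0,0,0],"jaw":0},
    {"slide":[0,0,-100],"dr":[0,0,0],"jaw":0},
    {"slide":[0,0,-100],"dr":[0,0,0],"jaw":0},
  ],
)

```text
clock: 32.85
position: [659.1, 139.0, 186.3]
ee_rot: [0.991, -0.132, -0.0, -0.0]
contact_force: [0.5, -0.8, 0.0]
gripper_width: 0.0
grasp_force: 0.0
```

```bash
python3 chk.py; python3 -c "
from bench import arm
s=arm.read_state();print(s['position'],s['contact_force']);print(arm.job_done())"
```

```text
start green 61 [-79.4 -49.5]
start red 50 [105.5  -3.3]
now green 65 [-78.3 -49. ]
now red 53 [105.2  -3.4]
[658.91622114 138.8887984  185.69578082] [-0.56762185  0.01088654  0.35379962]
the job is handed in; nothing more can be done
None
```

The job is handed in (no verdict shown): my first stroke lost contact partway (up to 10 N), so I redid it from green to red in one pass, with contact at every 1 s reading (about 5–9 N), then lifted clear at about 33 s with the tray unmoved to within about 1 mm.

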